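# Check the brake levers of the mail trolley's push bar

### The job

Check both brake levers on the mail trolley's push bar, one at a time, first the left one and then the right one as seen from the robot: with the backs of your closed fingers, press the lever steadily in towards the bar until it comes up against its stop, short of the bar, keep it firmly there for a good second, then ease it all the way back out without letting it snap. Only push the levers: do not take hold of them and do not lean hard on them at the stop. Leave the other things on the desk where they stand.

Things in the scene. Friction and masses are not known exactly. Their poses are not given: they have to be found in the camera images.
- push_bar: Fixed trolley push bar: level steel tube 27 mm thick, axis 120 mm above the desk, legs at y = +-225 mm on a plywood board 130 x 520 x 18 mm, rubber grips 32 mm thick at |y| 80 to 195 mm. Origin: on the desk under mid-bar; y along the bar to its left end, x away from the robot. Brake levers on its robot side, hinged at x = -35, y = +-55 mm, pointing outwards, leaning 0.48 rad off the bar at rest.
- left_press (a point): Left lever's straight black blade (points to +y), 118 long, 12 thick, 18 mm high, a 22 mm ball at its outer end. Origin: press point at its middle (thickness and height), 120 mm above the desk. x: square to the blade, to the bar (pressing direction; face to press at x = -6 mm); y: along it (hinge at -85, ball at 39 mm); z up; turns with the lever. Open space before, above and under it.
- left_lever (a joint): Left brake lever's hinge (rad): 0 at rest, growing as it is pressed in to a hard stop at 0.4, where its ball is still 18 mm short of the rubber grip. A spring pushes it back out: 3.5 N at the press point as it starts to move, 9 N at the stop. The hinge axis is vertical; pressing turns it clockwise seen from above.
- right_press (a point): Right lever's straight black blade (points to -y), 118 long, 12 thick, 18 mm high, a 22 mm ball at its outer end. Origin: press point at its middle (thickness and height), 120 mm above the desk. x: square to the blade, to the bar (pressing direction; face to press at x = -6 mm); y: along it (hinge at 85, ball at -39 mm); z up; turns with the lever. Open space before, above and under it.
- right_lever (a joint): Right brake lever's hinge (rad): 0 at rest, growing as it is pressed in to a hard stop at 0.32, where its ball is still 28 mm short of the rubber grip. A spring pushes it back out: 4 N at the press point as it starts to move, 9.5 N at the stop. The hinge axis is vertical; pressing turns it anticlockwise seen from above.
- mug: White mug, 80 mm wide, 90 mm high, loose, to be left alone. Origin: centre of its underside.
- stapler: Desk stapler, 140 x 36 x 50 mm, long axis x, loose, to be left alone. Origin: centre of its underside.
- tape_dispenser: Tape dispenser, 150 x 55 x 90 mm, long axis x, loose, to be left alone. Origin: centre of its underside.
- hole_punch: Two-hole paper punch, 100 x 110 x 61 mm, loose, to be left alone. Origin: centre of its underside.

How it is judged:
By the outcome, as a careful person would: the job done as asked, in the order asked, and still so for the second after the job is handed in, with the robot touching nothing.
It also fails if it takes over 70 s, if anything falls off the work surface, if the arm or the gripper's body presses on something with over 40 N, if the wrist force passes 120 N, or if a joint passes its speed limit or range.

### The arm

A 7-joint arm with a two-finger parallel gripper is mounted at the origin on the work surface. World frame = base frame: x ahead of the robot, y to its left, z up, the work surface at z = 0. Lengths are in m, angles in rad, forces in N, time in s.
With the tool pointing down it reaches from about 0.4 to 0.85 m from the base axis. Payload 10.4 kg.
Tool frame: the origin (TCP) lies at the very end of the fingers, on their centre line; the grasp point (between the pads) lies 19 mm behind it; z points along the fingers, y is the line along which they close (so a half turn about z gives the same grasp; the last joint's range is limited). The gripper opens to 87 mm and grips with 3 to 60 N. Pads are 19 mm wide; open, the fingers measure 117 mm over their backs; the gripper's body (75 mm by 190 mm) begins 51 mm behind the grasp point.
Start: joints at [1.14, 0.332, -0.065, 1.46, 0.022, 1.35, -0.088], TCP at [0.248, -0.574, 0.223] pointing down, gripper open.
Joint ranges: [-2.6, 2.6], [-0.5, 2.12], [-1.47, 1.34], [0.16, 2.42], [-1.27, 4.41], [0.06, 2.06], [-2.6, 2.6]. Speed limits (rad/s): [2.22, 2.22, 2.79, 2.79, 3.14, 3.14, 3.14].

### API

Orientations are given as a unit quaternion [x, y, z, w].
In Python, from bench import r gives the robot as it stands.
- The arm moves only by the shell command python3 -m crank 'ROWS' [FORCE]. ROWS is JSON, a list that holds one entry, the list of rows, each a list of 5 numbers: the shift along the tool's x, y, z in mm, then the turn about the tool's z in degrees, then the opening, from -1 (shut) to 1 (fully open). A call has 1 to 20 rows; each row is the pose to reach, as a shift and turn from the pose commanded when the call began, along the tool's axes at that moment; what a row does not reach only later rows make up. A row lasts 1/10 s, in which the tool goes at most 50 mm and 8.59 degrees, less where a joint would pass 70% of its speed; a pose out of reach is approached as far as the arm can. A call with a gripper value outside its range is refused whole. The fingers move at their own pace and stop on an object; FORCE is the grip in N (left out, the last holds). Time passes only in rows, so rows that repeat a pose let the fingers close. It gives the time, the measured TCP pose, the force, the opening and the grip force at its end, in the units of the state.
- r.read_state(): the state, without advancing time (a new reading comes with each control period).
- r.camera(name): name is "scene" or "top" or "wrist"; returns a dict with "image" (420x560x3 uint8, red, green, blue), "vfov" (degrees; the focal length in pixels is half the picture's height over the tangent of half this angle, whatever the lens; pixels are square), "cx", "cy" (the principal point, pixels), "eye" and "attitude" of the camera in the world. Camera axes: x right, y down, z forward; pixel columns grow to the right and rows downward; lengths in m; the calibration is good to about 2 mm. A picture is of the moment at which its call begins. There is no depth.
- r.close_job(): hands the job in; it is judged then, once.
The state is a dict: "time": time; "joint_positions": joint angles; "joint_vel": joint speeds; "joint_torque": joint torques, N m; "ee_pos": TCP position; "eef_rot": TCP orientation; "ft_force": force on the tool from outside, world axes, zero at the start; "torque": the same for the moment, N m; "width": finger opening in m; "grip_force": force on a finger pad.
Only numpy, scipy, OpenCV 4.12 (cv2) and the standard library are available. Lean on these libraries where they do the work, as an engineer would, in place of code of your own. Each camera call takes 0.05 s, during which the arm holds its last target. There are 200 camera calls.

## Working session

There is one attempt and no reset: what is moved stays moved. The work goes in short steps, Python scripts to look and compute and a shell command to move; the robot and the scene stay as the last step left them, time stands still between calls to the robot, and variables do not carry over. Pictures are saved under pics/ and viewed, at most 10 in all, crops included, and the job is handed in when it is done.

```bash
ls; mkdir -p pics; python3 - <<'E'
from bench import r
import cv2,json
for n in("top","scene"):
    c=r.camera(n); cv2.imwrite(f"pics/{n}0.png",c["image"][:,:,::-1])
    print(n,{k:v for k,v in c.items() if k!="image"})
s=r.read_state();print(s)
E
```

```text
pics
top {'vfov': 50.86833014103131, 'cx': 282.8925633990745, 'cy': 205.22918760239858, 'eye': array([ 0.36547011, -0.00984634,  1.41788543]), 'attitude': array([ 0.70713256, -0.70444005,  0.0380423 , -0.04775489])}
scene {'vfov': 52.87251042541607, 'cx': 283.9013980490403, 'cy': 205.90216040393227, 'eye': array([1.0979884 , 0.49537076, 0.93373277]), 'attitude': array([ 0.39869195,  0.84063275, -0.33205234, -0.15531437])}
{'time': 0.1, 'joint_positions': array([ 1.14038791,  0.33279867, -0.06469905,  1.46086357,  0.02160703,
        1.34992711, -0.08851522]), 'joint_vel': array([-0.00015321, -0.00152451,  0.00104459, -0.00364017, -0.00094918,
       -0.00161465, -0.00076842]), 'joint_torque': array([ 8.83418488e-04, -6.24546432e+01,  2.41175346e-02, -3.90718782e+01,
       -6.15004543e-02,  3.66238353e-02,  7.41054305e-05]), 'ee_pos': array([ 0.24772449, -0.57341825,  0.22183678]), 'eef_rot': array([ 9.79282774e-01,  2.02496484e-01, -1.64685158e-04, -6.29310441e-04]), 'ft_force': array([ 0.21723828, -0.4015901 , -0.65794652]), 'torque': array([0.01188041, 0.01956831, 0.02805783]), 'grip_force': 0.0, 'width': 0.08690498489061482}
```

View pics/top0.png

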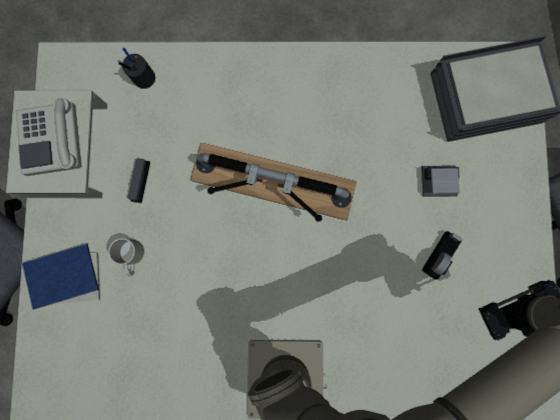

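View pics/scene0.png

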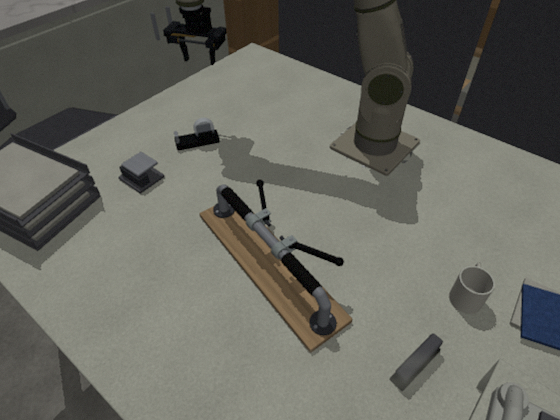

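Top view: the bar runs from (200,160) to (345,200), with the lever balls at about (211,190) on the left and (319,217) on the right. In the scene view the balls are at (340,262) and (260,183). I'll enlarge both to get exact pixels.

```bash
python3 - <<'E'
import cv2
t=cv2.imread("pics/top0.png")[135:229,182:362]; s=cv2.imread("pics/scene0.png")[170:350,190:360]
cv2.imwrite("pics/tc.png",cv2.convertScaleAbs(cv2.resize(t,None,fx=4.4,fy=4.4,interpolation=2),alpha=1.5))
cv2.imwrite("pics/sc.png",cv2.convertScaleAbs(cv2.resize(s,None,fx=3.3,fy=3.3,interpolation=2),alpha=1.5))
E
```

```text
(no output)
```

View pics/tc.png

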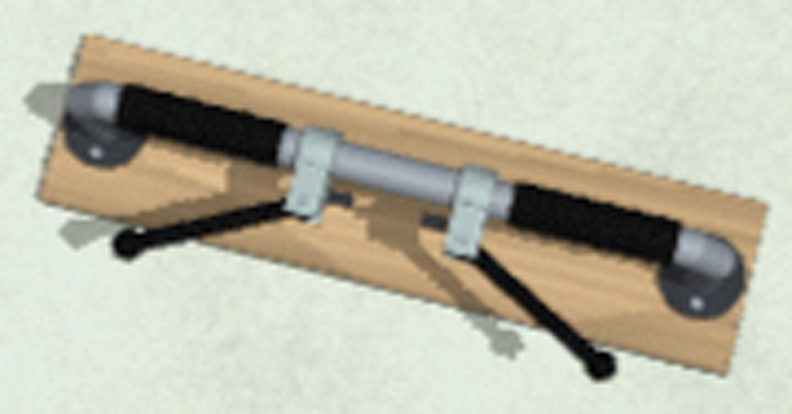

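View pics/sc.png

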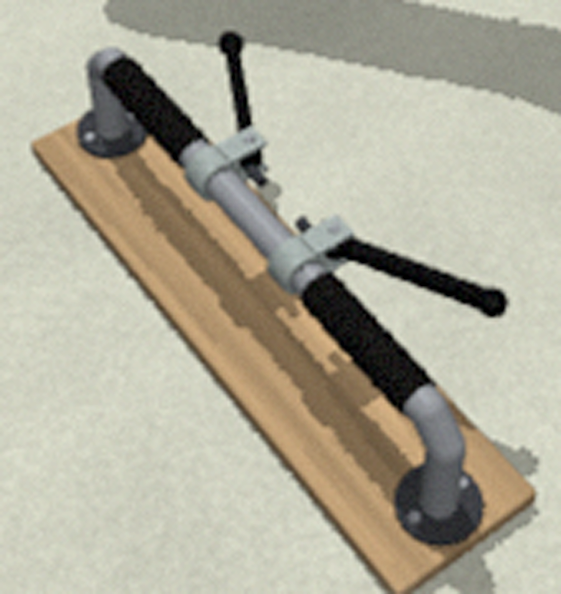

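Crop pixels for the fit: top has board corners (83,35), (768,204), (727,376), (38,200) and balls (127,243), (600,364). Scene has corners (33,146), (400,592), (535,495) and balls (493,302), (231,43).

```bash
cat > h.py <<'E'
import numpy as np
from scipy.spatial.transform import Rotation as R
from scipy.optimize import least_squares
CAL={"top":(50.86833,282.8926,205.2292,[0.36547011,-0.00984634,1.41788543],[0.70713256,-0.70444005,0.0380423,-0.04775489]),
"scene":(52.87251,283.9014,205.9022,[1.0979884,0.49537076,0.93373277],[0.39869195,0.84063275,-0.33205234,-0.15531437])}
def proj(n,P):
    v,cx,cy,e,q=CAL[n]; f=210/np.tan(np.radians(v/2))
    c=R.from_quat(q).inv().apply(np.asarray(P)-e); return c[:,:2]/c[:,2:]*f+[cx,cy]
def rot(a): return np.array([[np.cos(a),-np.sin(a)],[np.sin(a),np.cos(a)]])
def press(pose,side,th):   # press point xy & heading of pressing direction; side +1 left, -1 right
    x,y,a=pose; l=.48-th
    p=np.array([-.035,side*.055])+.085*np.array([-np.sin(l),side*np.cos(l)])
    return rot(a)@p+[x,y], a+side*l
def tool(): 
    from bench import r
    s=r.read_state(); return s,R.from_quat(s["eef_rot"]).as_matrix()
def goto(pose,side,th,gap,z,along=0.):
    "mm/deg tool shift from present pose so the finger back (15 mm) is gap mm before the blade face"
    s,M=tool(); p,h=press(pose,side,th); u=np.array([np.cos(h),np.sin(h)]); w=np.array([-u[1],u[0]])
    t=np.r_[p-u*(.006+.015+gap/1e3)+w*along/1e3,z]
    d=M.T@(t-s["ee_pos"])*1e3
    ang=np.arctan2(M[1,1],M[0,1]); turn=-(h-ang) # tool z down: turn sense reversed
    return np.round(np.r_[d,np.degrees(turn)],1)
E
python3 - <<'E'
from h import *
b=lambda l:[np.array([-.035-.124*np.sin(.48),l*(.055+.124*np.cos(.48))]),.12]
C=lambda x,y:[np.array([x,y]),.018]
T=[(C(.065,.26),(83,35)),(C(.065,-.26),(768,204)),(C(-.065,-.26),(727,376)),(C(-.065,.26),(38,200)),(b(1),(127,243)),(b(-1),(600,364))]
S=[(C(.065,-.26),(33,146)),(C(.065,.26),(400,592)),(C(-.065,.26),(535,495)),(b(1),(493,302)),(b(-1),(231,43))]
def res(p,which=(1,1)):
    o=[]
    for n,L,k,off,w in(("top",T,4.4,(181.6,134.6),which[0]),("scene",S,3.3,(189.65,169.65),which[1])):
        if w:
            P=[np.r_[rot(p[2])@q+p[:2],z] for (q,z),_ in L]
            o.append((proj(n,P)-(np.array([u for _,u in L])/k+off)).ravel())
    return np.concatenate(o)
for w in((1,1),(1,0),(0,1)):
    f=least_squares(res,[.65,.05,-.24],args=(w,),x_scale=[.1,.1,.1]); print(w,f.x.round(4)); 
    if w==(1,1): print(f.fun.reshape(-1,2).round(1)); pose=f.x
for s,m in((1,.4),(-1,.32)):
    for th in(0,m): print(s,th,press(pose,s,th),goto(pose,s,th,40,.1))
E
```

```text
(1, 1) [ 0.6173  0.0424 -0.2483]
[[ 0.3 -0.9]
 [ 0.2 -0.3]
 [ 0.1 -0.3]
 [-0.4 -0.3]
 [-0.2  0.3]
 [-0.1  0.3]
 [-0.9 -1.6]
 [-0.4  0.9]
 [ 1.4 -1.2]
 [ 0.   0.1]
 [ 0.3  0.3]]
(1, 0) [ 0.6167  0.0424 -0.2469]
(0, 1) [ 0.6179  0.0424 -0.2488]
1 0 (array([0.57740844, 0.18700232]), np.float64(0.23168586570718713)) [ 544.2 -577.8  122.6  -79.9]
1 0.4 (array([0.61116527, 0.1880723 ]), np.float64(-0.1683141342928129)) [ 584.5 -588.   122.6  -57. ]
-1 0 (array([ 0.51331425, -0.06578792]), np.float64(-0.7283141342928128)) [ 419.5 -415.8  122.3  -24.9]
-1 0.32 (array([ 0.53614099, -0.08036491]), np.float64(-0.4083141342928128)) [ 418.5 -382.5  122.3  -43.2]
```

```bash
python3 -m crank '[[[20,-20,0,-3,-1],[47,-49,0,-7,-1],[75,-79,0,-11,-1],[104,-110,0,-15,-1],[133,-141,0,-19,-1],[163,-173,0,-24,-1],[193,-205,0,-28,-1],[223,-237,0,-33,-1],[253,-269,0,-37,-1],[283,-301,0,-41,-1],[313,-333,0,-46,-1],[343,-365,0,-50,-1],[373,-397,0,-55,-1],[403,-429,0,-59,-1],[433,-460,0,-64,-1],[463,-492,0,-68,-1],[492,-523,0,-72,-1],[518,-551,0,-76,-1],[536,-569,0,-79,-1],[544,-578,0,-80,-1]]]' 10
python3 - <<'E'
from h import *
p=[.6173,.0424,-.2483]
print(goto(p,1,0,40,.1),tool()[0]["width"])
E
```

```text
time: 2.1
ee_pos: [0.5179, 0.1751, 0.2221]
eef_rot: [0.618, 0.786, 0.0, -0.001]
ft_force: [0.0, 0.4, 0.2]
width: 0.0003
grip_force: 0.0
[ -2.2  -0.3 122.1   0.3] 0.00026777423511812823
```

```bash
python3 -m crank '[[[0,0,10,0,-1],[-1,0,30,0,-1],[-1,0,50,0,-1],[-2,0,70,0,-1],[-2,0,90,0,-1],[-2,0,105,0,-1],[-2,0,115,0,-1],[-2,0,120,0,-1],[-2,0,122,0,-1],[-2,0,122,0,-1]]]'
python3 - <<'E'
from h import *
from bench import r; import cv2
p=[.6173,.0424,-.2483]
s=tool()[0]; print(s["ft_force"])
for th in np.linspace(0,.4,5): print(th,goto(p,1,th,0,.1))
a=r.camera("scene")["image"][150:350,180:400]; b=r.camera("top")["image"][120:260,170:390]
im=cv2.vconcat([cv2.resize(a,(550,500)) ]); 
out=np.zeros((600,800,3),np.uint8); out[:400,:440]=cv2.resize(a,(440,400)); out[:229,440:]=cv2.resize(b,(360,229))
cv2.imwrite("pics/c1.png",cv2.convertScaleAbs(out[:400,:,::-1],alpha=1.5))
E
```

```text
time: 3.1
ee_pos: [0.5187, 0.1707, 0.1009]
eef_rot: [0.62, 0.785, 0.0, 0.0]
ft_force: [0.2, -0.2, 0.3]
width: 0.0006
grip_force: 0.0
[ 0.22609465 -0.17621047  0.28808497]
0.0 [ 2.4 39.8  0.9  0.1]
0.1 [ 4.  48.4  0.9  5.8]
0.2 [ 4.8 57.1  0.9 11.5]
0.30000000000000004 [ 4.8 65.9  0.9 17.3]
0.4 [ 3.8 74.6  0.9 23. ]
```

View pics/c1.png

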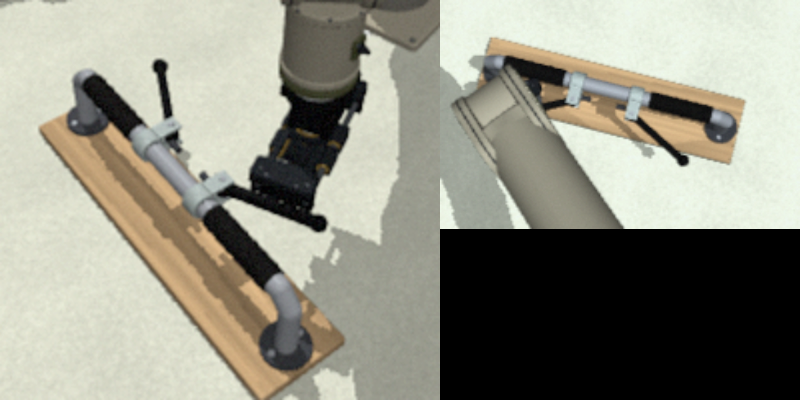

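The fingers are down, closed, in front of the middle of the left blade (scene crop ≈(290,190)) with a clear gap. Next I approach until contact.

```bash
python3 -m crank '[[[0,4,0,0,-1],[1,9,1,0,-1],[1,15,1,0,-1],[2,20,1,0,-1],[2,25,1,0,-1],[2,29,1,0,-1],[2,32,1,0,-1],[2,34,1,0,-1],[2,36,1,0,-1],[2,38,1,0,-1],[2,39,1,0,-1],[2,40,1,0,-1],[2,41,1,0,-1],[2,42,1,0.5,-1],[2,43,1,1,-1],[3,44,1,2,-1],[3,44,1,2,-1],[3,44,1,2,-1]]]'
python3 - <<'E'
from h import *
p=[.6173,.0424,-.2483]
s,M=tool(); print(s["ft_force"],M.T@s["ft_force"])
for th in np.linspace(0,.4,9): print(th,goto(p,1,th,0,.1))
E
```

```text
time: 5.0
ee_pos: [0.5604, 0.1833, 0.0994]
eef_rot: [0.634, 0.774, -0.001, 0.0]
ft_force: [-2.4, -3.6, 1.4]
width: 0.0006
grip_force: 1.9
[-2.38326864 -3.64084133  1.42270571] [-3.10147486 -3.05443579 -1.41811927]
0.0 [-0.3 -3.6 -0.6 -1.9]
0.05 [ 0.7  0.6 -0.6  0.9]
0.1 [ 1.6  4.9 -0.6  3.8]
0.15000000000000002 [ 2.3  9.3 -0.6  6.7]
0.2 [ 2.7 13.6 -0.6  9.5]
0.25 [ 2.9 18.  -0.6 12.4]
0.30000000000000004 [ 2.9 22.4 -0.6 15.3]
0.35000000000000003 [ 2.7 26.7 -0.6 18.1]
0.4 [ 2.3 31.1 -0.6 21. ]
```

```bash
python3 -m crank '[[[0,1,0,1,-1],[0,2,0,1.5,-1],[1,3.5,0,2.5,-1],[1,5,0,3.5,-1],[1,6.5,0,4.5,-1],[1.5,8,0,5.5,-1],[2,9.5,0,6.5,-1],[2,11,0,7.5,-1],[2,12.5,0,8.5,-1],[2.5,14,0,9.5,-1],[2.5,15.5,0,10.5,-1],[2.5,17,0,11.5,-1],[2.5,18.5,0,12.5,-1],[2.5,20,0,13.5,-1],[2.5,21.5,0,14.5,-1],[2.5,23,0,15.5,-1],[2.5,24,0,16.5,-1],[2.5,25,0,17,-1],[2.5,26,0,17.5,-1],[2.5,26.5,0,18,-1]]]'
python3 - <<'E'
from h import *
p=[.6173,.0424,-.2483]
s,M=tool(); print(M.T@s["ft_force"],M.T@s["torque"])
for th in (.3,.35,.4,.42): print(th,goto(p,1,th,0,.1))
E
```

```text
time: 7.0
ee_pos: [0.5856, 0.1911, 0.0993]
eef_rot: [0.747, 0.665, -0.001, -0.0]
ft_force: [-6.5, -4.5, 3.2]
width: 0.0004
grip_force: 3.8
[-5.19721146 -5.97026215 -3.19579355] [ 1.17371634 -1.12207202  0.01670544]
0.3 [-1.  -3.7 -0.6 -2.8]
0.35 [ 0.2  0.5 -0.7  0.1]
0.4 [ 1.1  4.8 -0.7  2.9]
0.42 [ 1.4  6.5 -0.7  4.1]
```

```bash
python3 -m crank '[[[0,0.5,0,0.5,-1],[-0.5,1,0,1,-1],[-0.5,1.5,0,1.5,-1],[-1,2,0,2,-1],[-1,2.5,0,2.5,-1],[-1,3,0,3,-1],[-1,3.5,0,3,-1],[-1,4,0,3.5,-1]]]'
python3 - <<'E'
from h import *
from bench import r;import cv2
p=[.6173,.0424,-.2483]
s,M=tool(); print(M.T@s["ft_force"],M.T@s["torque"])
for th in (.35,.4): print(th,goto(p,1,th,0,.1))
cv2.imwrite("pics/c2.png",cv2.convertScaleAbs(cv2.resize(r.camera("scene")["image"][150:350,180:400,::-1],(770,600)),alpha=1.5))
E
```

```text
time: 7.8
ee_pos: [0.5889, 0.1914, 0.0994]
eef_rot: [0.767, 0.642, -0.0, -0.001]
ft_force: [-8.6, 0.6, 1.0]
width: 0.0002
grip_force: 4.0
[-0.93326804 -8.57560693 -0.93507291] [ 1.45929011 -0.14254439 -0.05793656]
0.35 [-0.7 -2.7 -0.6 -3.3]
0.4 [ 0.5  1.5 -0.6 -0.4]
```

View pics/c2.png

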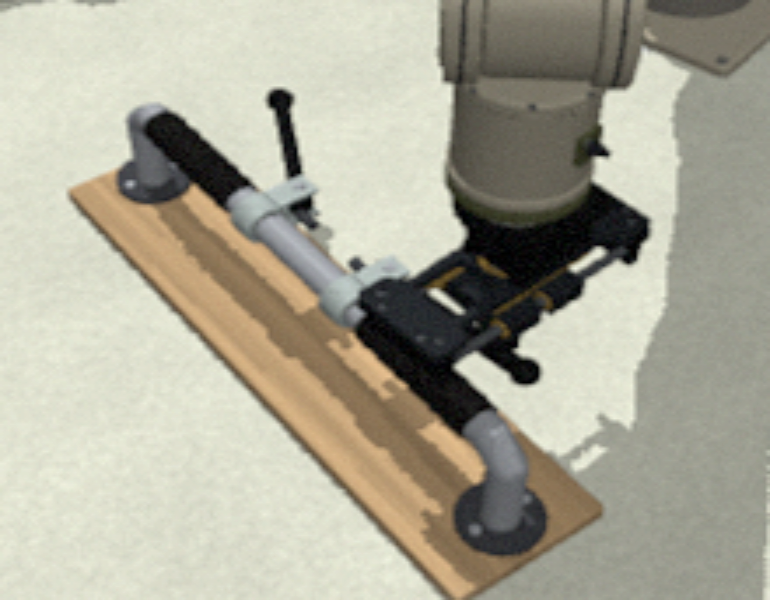

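The left lever is nearly in: the ball is at crop (527,371), and the friction along the blade is relieved. I'll push on in small steps to find the stop.

```bash
python3 -m crank '[[[0,0.5,0,0,-1],[0,1,0,0,-1],[0,1.5,0,0,-1],[0,2,0,0,-1],[0,2.5,0,0,-1],[0,2.5,0,0,-1]]]'
python3 - <<'E'
from h import *
p=[.6173,.0424,-.2483]
s,M=tool(); print(M.T@s["ft_force"],M.T@s["torque"])
for th in (.35,.4): print(th,goto(p,1,th,0,.1))
for th in (.3,.35,.4):
    l=.48-th; q=rot(p[2])@(np.array([-.035-.124*np.sin(l),.055+.124*np.cos(l)]))+p[:2]
    print(th,proj("scene",[np.r_[q,.12]]), "seen before 330.2 273.2")
E
```

```text
time: 8.45
ee_pos: [0.5912, 0.1913, 0.0994]
eef_rot: [0.766, 0.642, -0.0, -0.001]
ft_force: [-8.3, 1.2, 1.9]
width: 0.0004
grip_force: 4.2
[-0.31282149 -8.3756013  -1.87077735] [ 1.50691938 -0.06541374 -0.02529577]
0.35 [-1.  -5.1 -0.6 -3.3]
0.4 [ 0.1 -0.8 -0.6 -0.4]
0.3 [[331.10978274 272.18204141]] seen before 330.2 273.2
0.35 [[329.35249721 273.79954146]] seen before 330.2 273.2
0.4 [[327.48326855 275.34476313]] seen before 330.2 273.2
```

```bash
python3 -m crank '[[[0,0.5,0,0,-1],[0,1,0,0.5,-1],[0,1.5,0,0.5,-1],[0,2,0,1,-1],[0,2.5,0,1,-1],[0,2.5,0,1,-1]]]'
python3 - <<'E'
from h import *
s,M=tool(); print(M.T@s["ft_force"],M.T@s["torque"],s["ee_pos"])
E
```

```text
time: 9.05
ee_pos: [0.5935, 0.1913, 0.0994]
eef_rot: [0.772, 0.636, -0.0, -0.001]
ft_force: [-8.2, 2.3, 1.4]
width: 0.0003
grip_force: 4.4
[ 0.72541661 -8.54318048 -1.35052354] [ 1.66303565  0.12567906 -0.07624394] [0.59352335 0.19133575 0.09941637]
```

```bash
python3 -m crank '[[[0,0.5,0,0,-1],[0,1,0,0.5,-1],[0,1.5,0,0.5,-1],[0,1.5,0,0.5,-1]]]'
python3 - <<'E'
from h import *
s,M=tool(); print(M.T@s["ft_force"],M.T@s["torque"],s["ee_pos"])
E
```

```text
time: 9.45
ee_pos: [0.5946, 0.1913, 0.0994]
eef_rot: [0.775, 0.633, -0.0, -0.002]
ft_force: [-10.3, 1.8, 1.6]
width: 0.0004
grip_force: 5.4
[ -0.33511923 -10.44513214  -1.55044228] [ 1.96971406  0.11612766 -0.02729837] [0.59458065 0.19131633 0.09941077]
```

```bash
python3 -m crank '[[[0,0.3,0,0,-1],[0,0.6,0,0,-1],[0,0.8,0,0,-1],[0,0.8,0,0,-1]]]'
python3 - <<'E'
from h import *
s,M=tool(); print(M.T@s["ft_force"],M.T@s["torque"],s["ee_pos"])
E
```

```text
time: 9.85
ee_pos: [0.5947, 0.1913, 0.0994]
eef_rot: [0.774, 0.633, -0.001, -0.002]
ft_force: [-12.9, 1.2, 4.1]
width: 0.0005
grip_force: 7.0
[ -1.34919437 -12.86384635  -4.00860534] [ 2.56927849 -0.12799972 -0.11470885] [0.59473161 0.19131742 0.09937574]
```

The lever is at its stop: it no longer moves and the force is climbing. I'll firm up slightly and hold.

```bash
python3 -m crank '[[[0,0.3,0,0,-1],[0,0.6,0,0,-1],[0,0.6,0,0,-1],[0,0.6,0,0,-1],[0,0.6,0,0,-1],[0,0.6,0,0,-1],[0,0.6,0,0,-1],[0,0.6,0,0,-1],[0,0.6,0,0,-1],[0,0.6,0,0,-1],[0,0.6,0,0,-1],[0,0.6,0,0,-1],[0,0.6,0,0,-1],[0,0.6,0,0,-1],[0,0.6,0,0,-1],[0,0.6,0,0,-1],[0,0.6,0,0,-1]]]'
python3 - <<'E'
from h import *
p=[.6173,.0424,-.2483]
s,M=tool(); print(M.T@s["ft_force"],M.T@s["torque"],s["ee_pos"])
a0=goto(p,1,.4,0,.1)
for th in (.3,.2,.1,0): print(th,goto(p,1,th,0,.1)-a0)
E
```

```text
time: 11.55
ee_pos: [0.5948, 0.1913, 0.0993]
eef_rot: [0.774, 0.633, -0.001, -0.002]
ft_force: [-15.4, 2.0, 6.2]
width: 0.0002
grip_force: 8.1
[ -1.13037141 -15.47936888  -6.11937601] [ 3.09190494 -0.25859323 -0.07748898] [0.59477235 0.19128826 0.09930395]
0.3 [-2.8 -8.3  0.1 -5.8]
0.2 [ -6.4 -16.3   0.1 -11.5]
0.1 [-10.8 -23.9   0.1 -17.2]
0 [-15.9 -31.    0.2 -23. ]
```

```bash
python3 -m crank '[[[0,-1,0,0,-1],[-0.2,-2,0,-0.5,-1],[-0.5,-3.5,0,-1.2,-1],[-1,-5,0,-2.2,-1],[-1.5,-6.5,0,-3.3,-1],[-2,-8,0,-4.4,-1],[-2.6,-9.5,0,-5.5,-1],[-3.2,-11,0,-6.6,-1],[-3.9,-12.5,0,-7.7,-1],[-4.6,-14,0,-8.8,-1],[-5.3,-15.5,0,-9.9,-1],[-6,-17,0,-11,-1],[-6.8,-18.5,0,-12.1,-1],[-7.6,-20,0,-13.2,-1],[-8.4,-21.5,0,-14.3,-1],[-9.3,-23,0,-15.4,-1],[-10.2,-24.4,0,-16.5,-1],[-11.2,-25.8,0,-17.6,-1],[-12.1,-27.2,0,-18.7,-1],[-13,-28.6,0,-19.8,-1]]]'
python3 - <<'E'
from h import *
p=[.6173,.0424,-.2483]
s,M=tool(); print(M.T@s["ft_force"],M.T@s["torque"],s["ee_pos"])
for g in (0,5,40): print(g,goto(p,1,0,g,.1))
E
```

```text
time: 13.55
ee_pos: [0.5664, 0.1838, 0.0996]
eef_rot: [0.654, 0.756, 0.001, -0.001]
ft_force: [-5.6, 3.3, 1.7]
width: 0.0007
grip_force: 2.3
[ 4.03982843 -5.11854237 -1.64170658] [ 0.82639376  0.59076613 -0.04919289] [0.5663571  0.18375522 0.0996426 ]
0 [-0.2 -9.5 -0.4 -5. ]
5 [ -0.6 -14.5  -0.4  -5. ]
40 [ -3.6 -49.4  -0.4  -5. ]
```

```bash
python3 -m crank '[[[0,-1,0,-0.5,-1],[0,-2,0,-1,-1],[0,-3,0,-1.6,-1],[0,-4,0,-2.2,-1],[-0.2,-5,0,-2.8,-1],[-0.2,-6,0,-3.4,-1],[-0.2,-7,0,-4,-1],[-0.2,-7.8,0,-4.4,-1],[-0.3,-8.6,0,-4.8,-1],[-0.3,-9.4,0,-5,-1],[-0.4,-10.2,0,-5,-1],[-0.4,-11,0,-5,-1],[-0.5,-12,0,-5,-1],[-0.5,-13,0,-5,-1],[-0.6,-15,0,-5,-1],[-1,-20,0,-5,-1],[-2,-28,0,-5,-1],[-3,-37,0,-5,-1],[-3.5,-45,0,-5,-1],[-3.6,-49,0,-5,-1]]]'
python3 - <<'E'
from h import *
from bench import r; import cv2
p=[.6173,.0424,-.2483]
s,M=tool(); print(s["ft_force"],s["ee_pos"])
for z in (.2,.1): print(goto(p,-1,0,40,z))
cv2.imwrite("pics/c3.png",cv2.convertScaleAbs(cv2.resize(r.camera("scene")["image"][150:350,180:400,::-1],(770,600)),alpha=1.5))
E
```

```text
time: 15.55
ee_pos: [0.5182, 0.1707, 0.0996]
eef_rot: [0.621, 0.784, -0.0, 0.0]
ft_force: [0.7, 0.3, 0.4]
width: 0.0006
grip_force: 0.0
[0.69216068 0.30896398 0.37458994] [0.51817046 0.1706853  0.09957499]
[-179.2  -93.7 -100.3   54.9]
[-179.2  -93.7   -0.3   54.9]
```

View pics/c3.png

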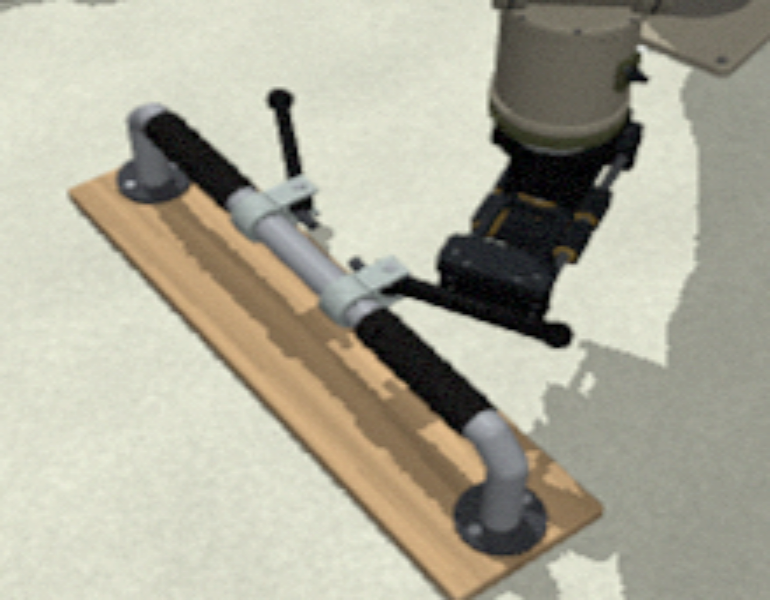

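The left lever is back at rest: ball at crop (561,334), the same place as in the first image. Next I lift and go over to the right lever.

```bash
python3 -m crank '[[[0,0,-15,0,-1],[0,0,-45,0,-1],[0,0,-75,0,-1],[-10,-5,-95,2,-1],[-25,-13,-100,7,-1],[-45,-24,-100,13,-1],[-65,-34,-100,20,-1],[-85,-44,-100,26,-1],[-105,-55,-100,32,-1],[-125,-65,-100,38,-1],[-145,-76,-100,44,-1],[-160,-84,-100,49,-1],[-172,-90,-90,53,-1],[-179,-94,-75,55,-1],[-179,-94,-55,55,-1],[-179,-94,-35,55,-1],[-179,-94,-18,55,-1],[-179,-94,-6,55,-1],[-179,-94,-1,55,-1],[-179,-94,0,55,-1]]]'
python3 - <<'E'
from h import *
p=[.6173,.0424,-.2483]
s,M=tool(); print(s["ft_force"],s["ee_pos"])
for th in (0,.1,.2,.3): print(th,goto(p,-1,th,0,.1))
E
```

```text
time: 17.6
ee_pos: [0.4686, -0.0246, 0.0997]
eef_rot: [0.913, 0.408, 0.0, -0.0]
ft_force: [0.5, 0.4, -0.6]
width: 0.0006
grip_force: 0.0
[ 0.53304692  0.3502343  -0.64476401] [ 0.46855046 -0.02455946  0.09974182]
0 [-0.9 39.8 -0.3 -0.1]
0.1 [-2.6 48.4 -0.3 -5.8]
0.2 [ -3.4  57.1  -0.3 -11.6]
0.3 [ -3.3  65.9  -0.3 -17.3]
```

```bash
python3 -m crank '[[[0,4,0,0,-1],[0,10,0,0,-1],[-1,17,0,0,-1],[-1,24,0,0,-1],[-1,29,0,0,-1],[-1,33,0,0,-1],[-1,35,0,0,-1],[-1,37,0,0,-1],[-1,38.5,0,0,-1],[-1,40,0,0,-1],[-1,41.3,0,-0.5,-1],[-1.2,42.6,0,-1,-1],[-1.4,44,0,-2,-1],[-1.6,45.5,0,-3,-1],[-1.8,47,0,-4,-1],[-2,48.5,0,-5,-1],[-2.2,50,0,-6,-1],[-2.2,51.5,0,-7,-1],[-2.4,53,0,-8,-1],[-2.4,54,0,-8.6,-1]]]'
python3 - <<'E'
from h import *
p=[.6173,.0424,-.2483]
s,M=tool(); print(M.T@s["ft_force"],M.T@s["torque"],s["ee_pos"])
for th in (.1,.15,.2,.25,.3,.32): print(th,goto(p,-1,th,0,.1))
E
```

```text
time: 19.6
ee_pos: [0.5067, -0.0627, 0.0994]
eef_rot: [0.879, 0.476, -0.0, -0.0]
ft_force: [-5.1, 1.9, 2.8]
width: 0.0007
grip_force: 2.9
[-1.1859511  -5.33797909 -2.75316038] [ 1.12261503 -0.31492247  0.01872643] [ 0.50665981 -0.06265566  0.09940149]
0.1 [ 1.2 -5.3 -0.6  2.8]
0.15 [ 0.1 -1.1 -0.6 -0. ]
0.2 [-0.9  3.2 -0.6 -2.9]
0.25 [-1.6  7.5 -0.6 -5.8]
0.3 [-2.1 11.9 -0.6 -8.6]
0.32 [-2.2 13.6 -0.6 -9.8]
```

Good. On to near the stop.

```bash
python3 -m crank '[[[0,1,0,-0.6,-1],[-0.3,2.2,0,-1.4,-1],[-0.6,3.5,0,-2.2,-1],[-0.9,4.7,0,-3,-1],[-1.2,6,0,-4,-1],[-1.4,7.2,0,-5,-1],[-1.6,8.4,0,-6,-1],[-1.8,9.6,0,-7,-1],[-2,10.5,0,-7.8,-1],[-2,11.2,0,-8.4,-1],[-2,11.8,0,-9,-1],[-2,12.3,0,-9.4,-1],[-2,12.6,0,-9.8,-1]]]'
python3 - <<'E'
from h import *
p=[.6173,.0424,-.2483]
s,M=tool(); print(M.T@s["ft_force"],M.T@s["torque"],s["ee_pos"])
for th in (.3,.32): print(th,goto(p,-1,th,0,.1))
E
```

```text
time: 20.9
ee_pos: [0.5156, -0.0713, 0.0993]
eef_rot: [0.836, 0.549, -0.001, -0.0]
ft_force: [-8.0, 0.7, 5.3]
width: 0.0007
grip_force: 4.0
[-2.52578402 -7.66947623 -5.25154436] [ 1.52107124 -0.40679757  0.07679595] [ 0.51560542 -0.07128743  0.0993333 ]
0.3 [ 0.3 -0.3 -0.7  1.2]
0.32 [-0.2  1.4 -0.7  0. ]
```

```bash
python3 -m crank '[[[0,0.5,0,0,-1],[0,1,0,0,-1],[0,1.5,0,0,-1],[0,2,0,0,-1],[0,2.5,0,0,-1],[0,2.5,0,0,-1]]]'
python3 - <<'E'
from h import *
p=[.6173,.0424,-.2483]
s,M=tool(); print(M.T@s["ft_force"],M.T@s["torque"],s["ee_pos"])
for th in (.3,.32): print(th,goto(p,-1,th,0,.1))
E
```

```text
time: 21.5
ee_pos: [0.5177, -0.0725, 0.0993]
eef_rot: [0.836, 0.549, -0.001, -0.0]
ft_force: [-9.1, 1.1, 5.1]
width: 0.0004
grip_force: 4.3
[-2.59588691 -8.82695888 -5.1162737 ] [ 1.59726154 -0.52021444  0.13270357] [ 0.51774136 -0.07252454  0.09931209]
0.3 [ 0.6 -2.7 -0.7  1.1]
0.32 [ 0.1 -1.  -0.7 -0. ]
```

```bash
python3 -m crank '[[[0,0.5,0,0,-1],[0,1,0,-0.5,-1],[0,1.5,0,-0.5,-1],[0,2,0,-1,-1],[0,2.3,0,-1,-1],[0,2.3,0,-1,-1]]]'
python3 - <<'E'
from h import *
s,M=tool(); print(M.T@s["ft_force"],M.T@s["torque"],s["ee_pos"])
E
```

```text
time: 22.1
ee_pos: [0.5196, -0.0738, 0.0993]
eef_rot: [0.831, 0.556, -0.001, -0.0]
ft_force: [-9.2, -0.2, 5.5]
width: 0.0005
grip_force: 4.6
[-3.69799587 -8.45907462 -5.48484748] [ 1.74746877 -0.72984743  0.04275832] [ 0.5196332  -0.07378201  0.09927964]
```

```bash
python3 -m crank '[[[0.3,0.5,0,0,-1],[0.5,1,0,0,-1],[0.5,1.5,0,0,-1],[0.5,1.5,0,0,-1]]]'
python3 - <<'E'
from h import *
s,M=tool(); print(M.T@s["ft_force"],M.T@s["torque"],s["ee_pos"])
E
```

```text
time: 22.5
ee_pos: [0.5208, -0.0743, 0.0993]
eef_rot: [0.831, 0.556, -0.002, -0.0]
ft_force: [-12.2, -2.0, 6.7]
width: 0.0002
grip_force: 5.6
[ -6.50116541 -10.49808732  -6.64508916] [ 1.92619874 -1.14279286  0.05807177] [ 0.52081951 -0.0743218   0.09925267]
```

```bash
python3 -m crank '[[[-0.4,0.3,0,0,-1],[-0.8,0.6,0,0,-1],[-1,0.8,0,0,-1],[-1,0.8,0,0,-1]]]'
python3 - <<'E'
from h import *
s,M=tool(); print(M.T@s["ft_force"],M.T@s["torque"],s["ee_pos"])
E
```

```text
time: 22.9
ee_pos: [0.5209, -0.0744, 0.0992]
eef_rot: [0.831, 0.556, -0.002, -0.001]
ft_force: [-13.5, 2.3, 8.3]
width: 0.0003
grip_force: 7.0
[ -2.99934621 -13.37615895  -8.24849907] [ 2.57980456 -0.61141534  0.04758292] [ 0.52090981 -0.0744325   0.09921252]
```

At the stop. Firm up slightly and hold.

```bash
python3 -m crank '[[[0,0.3,0,0,-1],[0,0.6,0,0,-1],[0,0.6,0,0,-1],[0,0.6,0,0,-1],[0,0.6,0,0,-1],[0,0.6,0,0,-1],[0,0.6,0,0,-1],[0,0.6,0,0,-1],[0,0.6,0,0,-1],[0,0.6,0,0,-1],[0,0.6,0,0,-1],[0,0.6,0,0,-1],[0,0.6,0,0,-1],[0,0.6,0,0,-1],[0,0.6,0,0,-1],[0,0.6,0,0,-1],[0,0.6,0,0,-1]]]'
python3 - <<'E'
from h import *
p=[.6173,.0424,-.2483]
s,M=tool(); print(M.T@s["ft_force"],s["ee_pos"])
a0=goto(p,-1,.32,0,.1)
for th in (.2,.1,0): print(th,goto(p,-1,th,0,.1)-a0)
import cv2; from bench import r
cv2.imwrite("pics/c4.png",cv2.convertScaleAbs(cv2.resize(r.camera("scene")["image"][150:350,180:400,::-1],(770,600)),alpha=1.5))
for th in (.2,.25,.3,.32):
    l=.48-th; q=rot(p[2])@(np.array([-.035-.124*np.sin(l),-.055-.124*np.cos(l)]))+p[:2]
    print(th,(proj("scene",[np.r_[q,.12]])-[180,150]+.5)*[3.5,3])
E
```

```text
time: 24.6
ee_pos: [0.521, -0.0745, 0.0992]
eef_rot: [0.831, 0.556, -0.002, -0.001]
ft_force: [-15.9, 2.0, 9.6]
width: 0.0005
grip_force: 8.4
[ -4.21198139 -15.48287791  -9.49671986] [ 0.52100087 -0.07450256  0.09920528]
0.2 [  3.3 -10.    0.1   6.9]
0.1 [  7.  -17.9   0.1  12.6]
0 [ 11.4 -25.5   0.1  18.3]
0.2 [[250.99253835 105.13781076]]
0.25 [[243.54879034 106.89833857]]
0.3 [[236.21885992 108.87958311]]
0.32 [[233.32217225 109.7332253 ]]
```

View pics/c4.png

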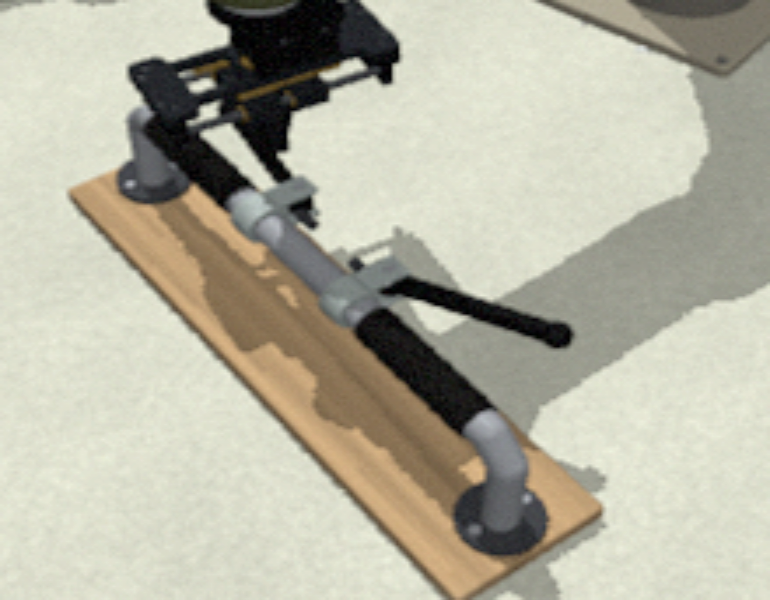

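The right lever is pressed in (its ball is hidden behind the fingers), the left is at rest, and the gripper body is clear of the bar. Now I ease it out.

```bash
python3 -m crank '[[[0,-1,0,0,-1],[0.2,-2,0,0.5,-1],[0.4,-3.3,0,1.2,-1],[0.8,-4.6,0,2.2,-1],[1.2,-6,0,3.2,-1],[1.7,-7.4,0,4.2,-1],[2.2,-8.8,0,5.2,-1],[2.8,-10.2,0,6.2,-1],[3.4,-11.6,0,7.2,-1],[4,-13,0,8.2,-1],[4.6,-14.4,0,9.2,-1],[5.2,-15.8,0,10.2,-1],[5.9,-17.2,0,11.2,-1],[6.6,-18.6,0,12.2,-1],[7.4,-20,0,13.2,-1],[8.2,-21.3,0,14.2,-1],[9,-22.6,0,15.2,-1],[9.7,-23.8,0,16.2,-1],[10.3,-24.9,0,17.2,-1],[10.9,-25.8,0,17.8,-1]]]'
python3 - <<'E'
from h import *
p=[.6173,.0424,-.2483]
s,M=tool(); print(M.T@s["ft_force"],s["ee_pos"])
for g in (0,5,40): print(g,goto(p,-1,0,g,.1))
E
```

```text
time: 26.65
ee_pos: [0.5026, -0.0557, 0.0992]
eef_rot: [0.907, 0.42, -0.001, 0.0]
ft_force: [-7.6, -1.8, 3.1]
width: 0.0004
grip_force: 3.7
[-6.2575144  -4.6155398  -3.07142372] [ 0.50255127 -0.05570235  0.09917925]
0 [-0.2 -6.3 -0.8  1.4]
5 [ -0.1 -11.3  -0.8   1.4]
40 [  0.8 -46.3  -0.8   1.4]
```

```bash
python3 -m crank '[[[-0.4,-0.8,0,0.3,-1],[-0.8,-1.6,0,0.6,-1],[-0.8,-2.4,0,0.9,-1],[-0.8,-3.2,0,1.2,-1],[-0.8,-4,0,1.4,-1],[-0.8,-4.8,0,1.4,-1],[-0.8,-5.6,0,1.4,-1],[-0.8,-6.4,0,1.4,-1],[-0.8,-7.2,0,1.4,-1],[-0.8,-8,0,1.4,-1],[-0.8,-8.8,0,1.4,-1],[-0.8,-9.6,0,1.4,-1],[-0.6,-10.6,0,1.4,-1],[-0.4,-12,0,1.4,-1],[-0.2,-15,0,1.4,-1],[0,-20,0,1.4,-1],[0,-28,0,1.4,-1],[0,-37,0,1.4,-1],[0,-44,0,1.4,-1],[0,-47,0,1.4,-1]]]'
python3 -m crank '[[[0,0,-10,0,-1],[0,0,-30,0,-1],[0,0,-55,0,-1],[0,0,-80,0,-1],[0,0,-95,0,-1],[0,0,-100,0,-1],[0,0,-100,0,-1],[0,0,-100,0,-1]]]'
python3 - <<'E'
from bench import r; import cv2
print(r.read_state()["ft_force"])
cv2.imwrite("pics/c5.png",cv2.convertScaleAbs(cv2.resize(r.camera("scene")["image"][90:370,120:493,::-1],(799,600)),alpha=1.5))
E
```

```text
time: 28.65
ee_pos: [0.4671, -0.0236, 0.0996]
eef_rot: [0.912, 0.41, -0.0, 0.0]
ft_force: [0.4, -0.0, 0.3]
width: 0.0006
grip_force: 0.0
time: 29.45
ee_pos: [0.4674, -0.0244, 0.1989]
eef_rot: [0.912, 0.41, -0.0, -0.0]
ft_force: [-0.3, -0.1, 0.1]
width: 0.0007
grip_force: 0.0
[-0.26637835 -0.1027133   0.10495006]
```

View pics/c5.png

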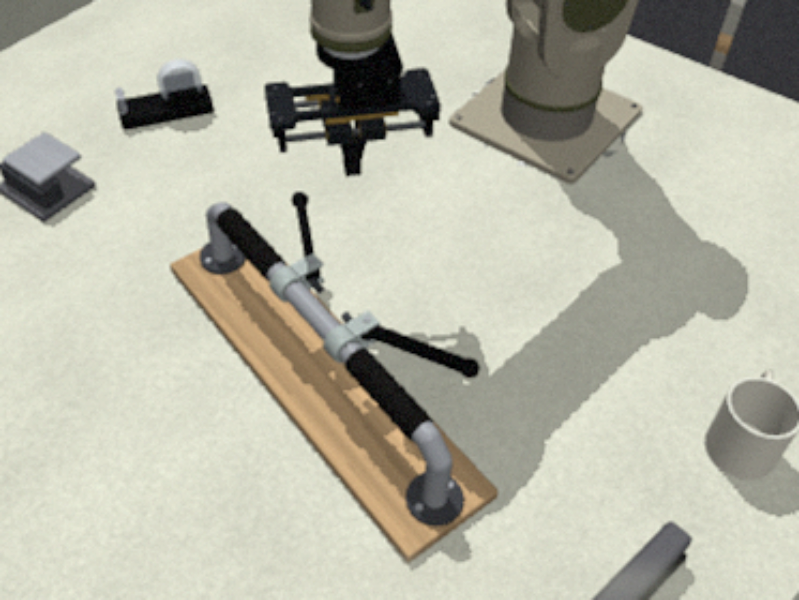

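Both levers are at rest (balls at crop (471,368) and (300,200)), the other things are undisturbed, and the gripper is free.

```bash
python3 -c "
from bench import r
print(r.close_job())"
```

```text
the job is handed in; nothing more can be done
None
```

I pressed the left lever and then the right one to its stop, held each there for over a second at about 15 N, and eased each back to rest; nothing else was disturbed and the job is handed in.

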